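# Clamp a lino block in the cutting jig with the winged screw

### The job

Get the lino block ready for cutting: push it fully home along the jig, flat against the upright panel, and only then turn the winged screw clockwise until its pad holds the block snugly, with roughly 35 N, which you feel as clearly stiffer turning than when the screw ran free. Do not crush the block by overtightening, do not knock or lean on the jig or the panel close beside the wings, and let go of everything at the end.

Things in the scene. Friction and masses are not known exactly. Their poses are not given: they have to be found in the camera images.
- jig: Fixed plywood cutting jig on the table: board 200 mm (x) by 116 mm (y), 12 mm thick. Origin: centre of the board's underside; x runs along the channel towards the upright panel at the far end, z up. Two side rails, 10 mm high above the board, leave a channel 68 mm wide along x, centred on y = 0.
- panel: Upright plywood panel fixed on the far end of the jig's board, 116 mm wide, 10 mm thick, 100 mm high (top 112 mm over the table). Origin: middle of the lower edge of its near face, at jig x = +85 mm; axes as the jig's. A dark steel bracket 28 mm wide sticks out of it over the channel (jig x = 34 to 85 mm, 37 to 63 mm over the table) and carries the winged screw.
- block: Loose lino-faced wooden block, 120 mm (x) by 64 mm (y) by 24 mm high, about 0.18 kg, lying in the jig's channel with its x along the jig's x, drawn back 20 to 45 mm from the panel at the start. Origin: centre of its underside, 12 mm over the table. Fully home, its far end touches the panel and its origin is at jig x = +25 mm.
- screw_axis (a point): On the vertical axis of the steel winged screw (jig x = 51 mm, y = 0), 90 mm over the table, fixed to the jig. The wings are one flat upright plate, 8 mm thick, 59 mm long over both, 22 mm high: at screw reading 0 they stand 79 to 101 mm over the table (give or take 2 mm). Their tips sweep 4 mm from the panel, which is 34 mm from the axis.
- wing (a joint): Angle of the winged screw, rad; grows clockwise seen from above, which tightens; 0 to 0.6 at the start, at most 4.2. At 0 the wing plate lies along the jig's y, parallel to the panel. Screw and wings go down 3.5 mm per rad. Turning it takes a steady 0.2 N m or so while it runs free; it stays where it is left.
- pad_spot (a point): Point on the jig's board under the screw, where the block is pressed; axes as the jig's. The rubber pad meets the block somewhere between readings 0.8 and 2.2; it differs each start and is not measured: feel for the bite. From there each rad adds some 55 N of pad force, and each N adds 0.0035 N m to the turning torque (35 N: 0.12 N m above free running).

How it is judged:
On the way, in this order (a step that is already met when the one before it is completed fails the run):
1. the block lies fully home against the panel, not yet clamped (x of block in the frame of jig above 0.0225 m and contact force between block and jig below 12 N), for 0.2 s.
2. the pad presses the block onto the jig's board (x of block in the frame of jig above 0.0225 m and contact force between block and jig above 20 N and value of joint wing above 0.7 rad), for 0.2 s.
At the end, for the whole second after the job is handed in: The block lies at rest fully home against the panel (within 2.5 mm, within 0.04 rad of square) and is pressed onto the jig by 20 to 52 N (x of block in the frame of jig above 0.0225 m and angle between the x axis of block and the x axis of jig, either way round below 0.04 rad and contact force between block and jig between 20 and 52 N and linear speed of block below 0.01 m/s); the robot touches nothing.
It fails at once if the block is crushed: pressed on the jig's board by more than 65 N (contact force between block and jig above 65 N).
It fails at once if the robot knocks or leans on the jig or its panel by more than 12 N (contact force between any of the fingers, the arm and jig above 12 N or contact force between any of the fingers, the arm and panel above 12 N).
It also fails if it takes over 67 s, if anything falls off the work surface, if the arm or the gripper's body presses on something with over 40 N, if the wrist force passes 120 N, or if a joint passes its speed limit or range.

### The arm

A 6-joint arm with a two-finger parallel gripper is mounted at the origin on a cart in front of the work surface, level with it; the furniture and walls round the work are solid. World frame = base frame: x ahead of the robot, y to its left, z up, the work surface at z = 0. Lengths are in m, angles in rad, forces in N, time in s.
With the tool pointing down it reaches from about 0.275 to 0.825 m from the base axis. Payload 5.2 kg.
Tool frame: the origin (TCP) lies midway between the tips of the shut fingers; the grasp point (between the pads) lies 19 mm behind it; z points along the fingers, y is the line along which they close (so a half turn about z gives the same grasp; the last joint's range is limited). The gripper opens to 93 mm and grips with 3 to 60 N. Pads are 15 mm wide; open, the fingers measure 128 mm over their backs; the gripper's body (75 mm by 188 mm) begins 65 mm behind the grasp point.
Start: joints at [-1.474, 0.259, 1.535, -0, 1.348, -0.203], TCP at [0.162, -0.525, 0.219] pointing down, gripper open.
Joint ranges: [-3.14, 3.14], [-0.91, 2.08], [0.19, 2.58], [-1.22, 4.36], [0.22, 2.71], [-3.12, 3.12]. Speed limits (rad/s): [2.57, 2.57, 3.14, 3.14, 3.14, 3.14].

### API

Orientations are given as a unit quaternion [x, y, z, w].
In Python, from station import bot gives the robot as it stands.
- The arm moves only by the tool drive_tool, never from a script. Its argument "motion" is a list of rows, each a list of 4 numbers: the shift along the tool's x, y, z each as a share of 0.5 m, from -1 to 1, then the turn about the tool's z as a share of 90 degrees, from -1 to 1. In form: [[x, y, z, yaw], ...]. A call has 1 to 12 rows; each row shifts and turns the commanded pose from where the row before left it, along the tool's axes as they then stand; what a row does not reach is not made up. A row lasts 1/10 s, in which the tool goes at most 50 mm and 8.59 degrees, less where a joint would pass 70% of its speed; a pose out of reach is approached as far as the arm can. A call with a number of a shift or a turn outside -1 to 1 is refused whole. A call with a gripper value outside its range is refused whole. "grip" is the closure, from -1 (fully open) to 1 (shut), so that 0 is half open, set as the call begins (left out, the last holds). The fingers move at their own pace and stop on an object; "force" is the grip in N (left out, the last holds). Time passes only in rows, so rows that do not move let the fingers close. It gives the time, the measured TCP pose, the force, the opening and the grip force at its end, in the units of the state.
- bot.observe(): the state, without advancing time (a new reading comes with each control period).
- bot.snapshot(name): name is "scene" or "top" or "wrist"; returns a dict with "frame" (420x560x3 uint8, blue, green, red), "depth" (420x560 float32, m along the optical axis (not along the pixel's ray), 0 where there is no reading), "fx", "fy", "cx", "cy" (pixels), "R" (3x3) and "t" (3): a world point X has camera coordinates R X + t. Camera axes: x right, y down, z forward; pixel columns grow to the right and rows downward; lengths in m; the calibration is good to about 2 mm. A picture is of the moment at which its call begins.
- bot.close_job(): hands the job in; it is judged then, once.
Trained networks look in a picture, given as the dict that the camera call returned (one of the last four; its "shot" number tells which), for a name from the list of things; names that differ only in an ending like _2 or _b are one class to them, and where a whole thing is asked for, a point or a joint stands for the part that bears it (a point fixed in the world has none). Each returns a list of dicts, best first, with "score" (0 to 1); they miss things now and then, are a little off and sometimes report something else, mostly with a low value. They report only what shows in the picture. A call takes as long as a camera call.
- bot.spot_in(query, picture): "extent" ([left, top, width, height] in pixels, round what is visible of it).
The state is a dict: "clock": time; "q": joint angles; "joint_velocities": joint speeds; "joint_torque": joint torques, N m; "position": TCP position; "orientation": TCP orientation; "ft_force": force on the tool from outside, world axes, zero at the start; "ft_torque": the same for the moment, N m; "gripper_width": finger opening in m; "grip_force": force on a finger pad.
Only numpy, scipy, OpenCV 4.12 (cv2) and the standard library are available. Lean on these libraries where they do the work, as an engineer would, in place of code of your own. Each camera call takes 0.05 s, during which the arm holds its last target. There are 200 camera calls.

## Working session

There is one attempt and no reset: what is moved stays moved. The work goes in short steps, Python scripts to look and compute and a tool call to move; the robot and the scene stay as the last step left them, time stands still between calls to the robot, and variables do not carry over. Pictures are saved under pics/ and viewed, at most 10 in all, crops included, and the job is handed in when it is done.

Besides the shell and the picture viewer there is one more tool, called after "Emit:" by a JSON object that holds its "api" and its "payload". drive_tool: Moves the arm, as the interface text tells. Shift numbers are shares of 0.5 m and turn numbers shares of 90 degrees, none past 1 either way. Its arguments: {"type":"object","properties":{"motion":{"type":"array","items":{"type":"array","items":{"type":"number"}}},"grip":{"type":"number"},"force":{"type":"number"}},"required":["motion"]}

```bash
mkdir -p pics; cat > h.py <<'E'
import numpy as np, cv2
from station import bot
def cloud(s):
    d=s["depth"]; v,u=np.indices(d.shape)
    P=np.stack([(u-s["cx"])/s["fx"]*d,(v-s["cy"])/s["fy"]*d,d],-1)
    W=(P-np.array(s["t"]))@np.array(s["R"]); W[d==0]=np.nan
    return W
E
python3 - <<'E'
from h import *
o=bot.observe(); print({k:np.round(o[k],3) for k in("clock","position","orientation","ft_force","gripper_width")})
ims=[]
for n in("scene","top"):
    s=bot.snapshot(n); W=cloud(s); np.save(n+"W.npy",W); cv2.imwrite(f"{n}_raw.png",s["frame"])
    print(n,np.round(-np.array(s["R"]).T@s["t"],3))
    for q in("jig","panel","block","wing"):
        r=bot.spot_in(q,s)
        for k in r[:2]:
            l,t,w,h=k["extent"]; c=W[int(t+h/2),int(l+w/2)]
            print(q,round(k["score"],2),np.round(k["extent"]),np.round(c,3))
    ims.append(s["frame"])
a=np.hstack(ims); cv2.imwrite("pics/a.png",cv2.resize(a,(800,300)))
E
```

```text
{'clock': np.float64(0.0), 'position': array([ 0.162, -0.525,  0.218]), 'orientation': array([ 0.989,  0.149,  0.   , -0.001]), 'ft_force': array([ 1.1  , -0.491,  0.724]), 'gripper_width': np.float64(0.093)}
scene [-0.071 -0.839  0.428]
jig 0.91 [197. 231. 102.  39.] [ 0.457 -0.321  0.021]
panel 0.63 [282. 189.  18.  67.] [ 0.528 -0.376  0.073]
block 0.79 [215. 228.  60.  30.] [ 0.458 -0.311  0.036]
wing 0.4 [270. 202.   9.  20.] [ 0.528 -0.332  0.085]
top [ 0.427 -0.325  0.943]
jig 0.77 [195. 196. 117. 117.] [ 0.471 -0.295  0.037]
panel 0.73 [262. 175.  56.  54.] [ 0.553 -0.356  0.113]
block 0.65 [217. 214.  73.  73.] [ 0.478 -0.297  0.034]
wing 0.72 [264. 210.  21.  28.] [ 0.517 -0.332  0.101]
```

View pics/a.png

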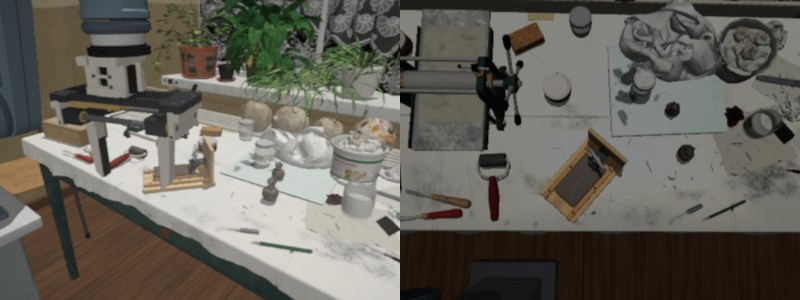

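Both views show the jig at an angle; the panel is at its far end (top picture pixel about 605,150), and the block is in the channel at about (585,175). Next I fit the geometry from the top depth.

```bash
python3 - <<'E'
from h import *
W=np.load("topW.npy"); im=cv2.imread("top_raw.png")
reg=np.zeros(W.shape[:2],bool); reg[165:320,185:330]=1
def rect(lo,hi,nm):
    m=reg&(W[...,2]>lo)&(W[...,2]<hi)
    n,l,st,_=cv2.connectedComponentsWithStats(m.astype(np.uint8)); k=1+st[1:,4].argmax()
    P=W[l==k]; r=cv2.minAreaRect((P[:,:2]*1000).astype(np.float32)); print(nm,len(P),np.round(P.mean(0),4),r)
    return P
rect(.106,.118,"panel top"); rect(.030,.0368,"block"); rect(.008,.03,"rails/board"); rect(.008,.05,"jig all");rect(.07,.105,"wing")
c=im[165:325,185:345]; cv2.imwrite("pics/b.png",cv2.resize(c,(560,560),interpolation=2))
E
```

```text
panel top 439 [ 0.5503 -0.359   0.1111] ((550.9496459960938, -358.93389892578125), (115.21830749511719, 10.724712371826172), 49.24760818481445)
block 1821 [ 0.4732 -0.2921  0.0349] ((476.2585144042969, -295.0750732421875), (64.1505126953125, 120.25749206542969), 48.963348388671875)
rails/board 3763 [ 0.4703 -0.2922  0.0153] ((477.52435302734375, -295.7242126464844), (116.09777069091797, 186.27996826171875), 49.24540710449219)
jig all 6150 [ 0.472  -0.2929  0.0232] ((477.6274108886719, -295.8130187988281), (116.09777069091797, 186.55206298828125), 49.24540710449219)
wing 223 [ 0.5204 -0.3333  0.0953] ((521.478271484375, -333.9504089355469), (57.60610580444336, 17.066558837890625), 44.81747817993164)
```

View pics/b.png

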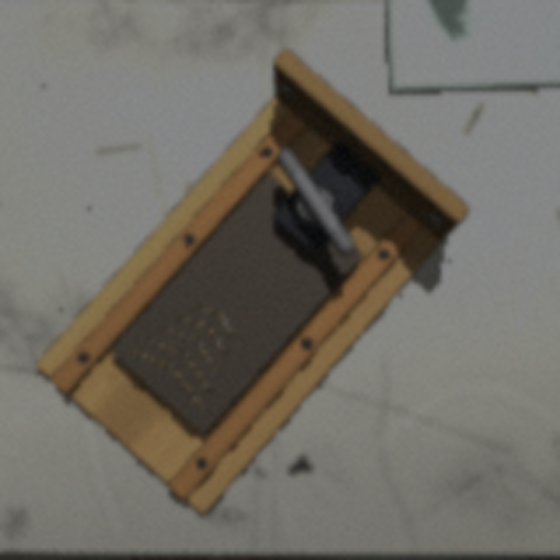

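The close-up shows the block drawn back and the wing (285,155)–(350,250) turned about 15° clockwise. The fit puts the jig origin at about (0.4828, -0.3002), its x axis at -40.75°, and the block at jig x of about -8 mm. I turn the tool, go behind the block, then push.

Emit:
{"api": "drive_tool", "payload": {"motion": [[0,0,0,-0.09],[0,0,0,-0.09],[0,0,0,-0.09],[0,0,0,-0.09],[0,0,0,-0.09],[0,0,0,-0.09],[0,0,0,-0.09],[0,0,0,-0.09],[0,0,0,-0.09],[0,0,0,-0.09],[0,0,0,-0.09],[0,0,0,-0.09]], "grip": 1, "force": 20}}

```text
clock: 1.7
position: [0.1624, -0.5255, 0.2187]
orientation: [0.539, 0.842, -0.0, -0.0]
ft_force: [-0.5, -0.0, 1.1]
gripper_width: 0.0022
grip_force: 0.0
```

Emit:
{"api": "drive_tool", "payload": {"motion": [[0,0,0,-0.0924],[0,0,0,-0.0924],[0,0,0,-0.0924],[0,0.095,0,0],[0,0.095,0,0],[0,0.095,0,0],[0,0.095,0,0],[0,0.095,0,0],[0,0.095,0,0],[0,0.095,0,0],[0,0.095,0,0],[0,0,0,0]]}}

```text
clock: 2.9
position: [0.4129, -0.2327, 0.2189]
orientation: [0.344, 0.939, 0.001, 0.001]
ft_force: [-0.9, -0.5, 0.3]
gripper_width: 0.0006
grip_force: 0.0
```

```bash
cat >> h.py <<'E'
O=np.array([.4828,-.3002]); X=np.array([.7576,-.6528]); Y=np.array([.6528,.7576])
def jig(p): d=np.array(p[:2])-O; return np.round([d@X*1e3,d@Y*1e3,p[2]*1e3],1)
def st():
    o=bot.observe(); q=o["orientation"]; a=2*np.degrees(np.arctan2(q[1],q[0]))
    print("t",round(o["clock"],2),"jig mm",jig(o["position"]),"toolx deg",round(a,2),"q6",round(np.degrees(o["q"][5]),1),"F",np.round(o["ft_force"],1),"T",np.round(o["ft_torque"],3),"w",np.round(o["gripper_width"],4))
E
python3 - <<'E'
from h import *
st(); s=bot.snapshot("wrist"); np.save("wW.npy",cloud(s)); cv2.imwrite("pics/c.png",s["frame"])
E
```

```text
t 2.9 jig mm [-97.    5.5 218.9] toolx deg 139.7 q6 -92.8 F [-0.9 -0.5  0.3] T [-0.03  -0.133 -0.062] w 0.0006
```

View pics/c.png

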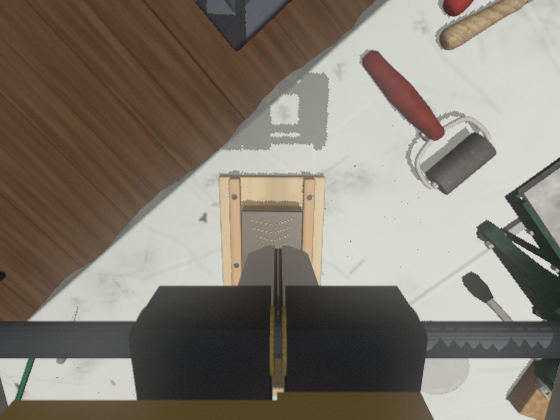

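The wrist view looks back along the jig: its open end is at (272,190), the block's near edge at row 210, and the shut fingers are at (278,260) in line with it. Next I correct y, lower and push.

Emit:
{"api": "drive_tool", "payload": {"motion": [[0,-0.011,0.09,0],[0,0,0.09,0],[0,0,0.09,0],[0,0,0.07,0],[0,0,0.04,0],[0,0,0.016,0],[0,0,0,0]]}}

```text
clock: 3.65
position: [0.4056, -0.242, 0.02]
orientation: [0.348, 0.937, 0.0, -0.001]
ft_force: [-0.1, 0.7, -0.1]
gripper_width: 0.0004
grip_force: 0.0
```

Emit:
{"api": "drive_tool", "payload": {"motion": [[-0.02,0,0,0],[-0.01,0,0,0],[-0.006,0,0,0],[-0.006,0,0,0],[-0.006,0,0,0],[-0.006,0,0,0],[-0.006,0,0,0],[-0.006,0,0,0]]}}

```text
clock: 4.45
position: [0.4317, -0.2629, 0.0206]
orientation: [0.347, 0.938, 0.0, -0.0]
ft_force: [-2.6, 1.5, 1.7]
gripper_width: 0.0005
grip_force: 1.2
```

```bash
python3 -c "
from h import *
st()"
```

```text
t 4.45 jig mm [-63.1  -5.1  20.6] toolx deg 139.33 q6 -93.3 F [-2.6  1.5  1.7] T [0.223 0.177 0.028] w 0.0005
```

Emit:
{"api": "drive_tool", "payload": {"motion": [[-0.006,0.002,0,0],[-0.006,0.002,0,0],[-0.006,0.002,0,0],[-0.006,0.002,0,0],[-0.006,0.002,0,0],[-0.004,0,0,0],[0,0,0,0]]}}

```text
clock: 5.15
position: [0.4487, -0.2708, 0.0208]
orientation: [0.348, 0.938, -0.0, 0.001]
ft_force: [0.1, -0.2, 0.2]
gripper_width: 0.0005
grip_force: 0.0
```

Emit:
{"api": "drive_tool", "payload": {"motion": [[-0.003,0,0,0],[-0.003,0,0,0],[0,0,0,0]]}}

```text
clock: 5.45
position: [0.4494, -0.2715, 0.0207]
orientation: [0.347, 0.938, 0.0, -0.001]
ft_force: [-3.5, 2.9, 3.4]
gripper_width: 0.0001
grip_force: 2.4
```

```bash
python3 -c "
from h import *
st()"
```

```text
t 5.45 jig mm [-44.   -0.   20.7] toolx deg 139.33 q6 -92.7 F [-3.5  2.9  3.4] T [0.596 0.405 0.042] w 0.0001
```

Emit:
{"api": "drive_tool", "payload": {"motion": [[-0.003,0,0,0],[-0.003,0,0,0],[0,0,0,0],[0,0,0,0]]}}

```text
clock: 5.85
position: [0.4495, -0.2714, 0.0203]
orientation: [0.347, 0.938, 0.001, -0.003]
ft_force: [-10.0, 7.1, 9.8]
gripper_width: 0.0001
grip_force: 5.9
```

Emit:
{"api": "drive_tool", "payload": {"motion": [[-0.003,0,0,0],[-0.003,0,0,0],[0,0,0,0],[0,0,0,0]]}}

```text
clock: 6.25
position: [0.4495, -0.2714, 0.02]
orientation: [0.347, 0.938, 0.002, -0.006]
ft_force: [-14.8, 12.0, 16.5]
gripper_width: 0.0007
grip_force: 9.6
```

```bash
python3 -c "
from h import *
st()"
```

```text
t 6.25 jig mm [-44.    0.1  20. ] toolx deg 139.37 q6 -92.6 F [-14.8  12.   16.5] T [ 1.904  2.377 -0.006] w 0.0007
```

The block stopped dead at 19 N with the TCP fixed at jig x = -44 mm, so it is home. I back off, rise and look.

Emit:
{"api": "drive_tool", "payload": {"motion": [[0.02,0,0,0],[0.04,0,0,0],[0,0,-0.08,0],[0,0,-0.1,0],[0,0,-0.1,0],[0,0,-0.1,0],[0,0,0,0]]}}

```text
clock: 6.95
position: [0.4357, -0.2601, 0.2185]
orientation: [0.347, 0.938, -0.003, 0.008]
ft_force: [0.6, -1.1, 0.5]
gripper_width: 0.0002
grip_force: 0.0
```

```bash
python3 - <<'E'
from h import *
st(); s=bot.snapshot("top"); W=cloud(s)
J=np.stack([(W[...,:2]-O)@X,(W[...,:2]-O)@Y,W[...,2]],-1)*1e3
def show(n,m):
    P=J[m]; print(n,len(P),np.round(P.mean(0),1),np.round(np.percentile(P,[1,99],axis=0),1)) if len(P)>20 else print(n,len(P)); return P
b=show("block",(abs(J[...,0])<84)&(abs(J[...,1])<33)&(abs(J[...,2]-35)<2.5))
m=(np.hypot(J[...,0]-51,J[...,1])<36)&(J[...,2]>92)&(J[...,2]<106)
P=show("wing",m)
if len(P)>20:
    r=cv2.minAreaRect(P[:,:2].astype(np.float32)); print(r)
    w,v=np.linalg.eigh(np.cov(P[:,:2].T)); d=v[:,1]; print("dir from +y toward +x deg",np.degrees(np.arctan(d[0]/d[1])))
c=s["frame"][165:325,185:345]; cv2.imwrite("pics/d.png",cv2.resize(c,(560,560),interpolation=2))
E
```

```text
t 6.95 jig mm [-61.9  -0.3 218.5] toolx deg 139.33 q6 -92.8 F [ 0.6 -1.1  0.5] T [-0.059 -0.104  0.004] w 0.0002
block 1512 [16.6  0.7 35.3] [[-28.4 -29.8  32.7]
 [ 82.2  32.4  37.4]]
wing 194 [53.6 -0.4 99.1] [[ 41.2 -27.5  93.1]
 [ 85.2  27.  105.2]]
((66.04812622070312, -4.103839874267578), (58.268184661865234, 39.440765380859375), 75.784912109375)
dir from +y toward +x deg 22.27485481056791
```

View pics/d.png

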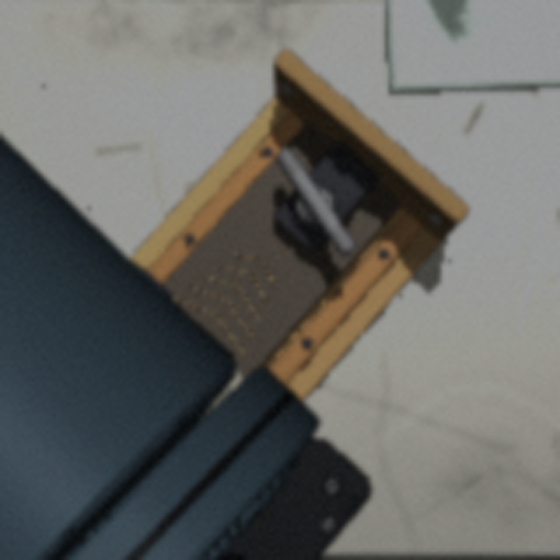

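The block now runs under the bracket to the panel. The wing is visible from (283,150) to (350,248), about 15° clockwise of the panel line. I refine its angle and centre with a colour and depth mask.

```bash
python3 - <<'E'
from h import *
s=bot.snapshot("top"); W=cloud(s); f=s["frame"]
hsv=cv2.cvtColor(f,cv2.COLOR_BGR2HSV)
v,u=np.indices(W.shape[:2]); z=.100
# intersect rays with plane z=.100
R=np.array(s["R"]);C=-R.T@s["t"]
D=np.stack([(u-s["cx"])/s["fx"],(v-s["cy"])/s["fy"],np.ones(u.shape)],-1)@R
P=C+D*((z-C[2])/D[...,2])[...,None]
J=np.stack([(P[...,:2]-O)@X,(P[...,:2]-O)@Y],-1)*1e3
near=np.hypot(J[...,0]-51,J[...,1])<36
for th in(85,100,115):
    m=near&(hsv[...,1]<60)&(hsv[...,2]>th)
    n,l,stt,_=cv2.connectedComponentsWithStats(m.astype(np.uint8)); k=1+stt[1:,4].argmax()
    r=cv2.minAreaRect(J[l==k].astype(np.float32)); Q=J[l==k]
    w,e=np.linalg.eigh(np.cov(Q.T)); d=e[:,1]
    print(th,len(Q),np.round(Q.mean(0),1),r,"deg",np.degrees(np.arctan(d[0]/d[1])))
b=near&(W[...,2]>.096)&(W[...,2]<.106)&(J[...,0]<78); print("z",np.median(W[b][:,2]))
E
```

```text
85 123 [51.3 -0.7] ((52.612796783447266, -0.39523887634277344), (54.50896072387695, 9.00927734375), 76.71231079101562) deg 13.977472034537891
100 79 [51.1 -1. ] ((51.63786697387695, -0.6818580627441406), (50.82563400268555, 5.487070560455322), 74.8619384765625) deg 14.289500580283395
115 27 [51.2 -0.8] ((51.403812408447266, -0.6680259704589844), (29.768400192260742, 2.2854056358337402), 74.85258483886719) deg 14.694384297586149
z 0.09958138291236744
```

Emit:
{"api": "drive_tool", "payload": {"motion": [[-0.08,0,0,0],[-0.08,0,0,0],[-0.066,0,0,0],[0,0,0,-0.0931],[0,0,0,-0.0931],[0,0,0,-0.0931],[0,0,0,-0.0931],[0,0,0,-0.0931],[0,0,0,-0.0931],[0,0,0,-0.0931],[0,0,0,-0.0931],[0,0,0,-0.0931]], "grip": 0.57}}

```text
clock: 8.25
position: [0.5169, -0.3297, 0.2078]
orientation: [-0.301, 0.954, 0.002, -0.001]
ft_force: [0.1, 0.0, 1.0]
gripper_width: 0.0201
grip_force: 0.0
```

Emit:
{"api": "drive_tool", "payload": {"motion": [[0,0,0,0],[0,0,0,0]]}}

```text
clock: 8.45
position: [0.5171, -0.3298, 0.2089]
orientation: [-0.297, 0.955, 0.001, -0.001]
ft_force: [-0.3, -1.0, -0.8]
gripper_width: 0.0199
grip_force: 0.0
```

```bash
cat >> h.py <<'E'
def to(x,y,z,a):
    o=bot.observe(); q=o["orientation"]; c=2*np.arctan2(q[1],q[0]); p=o["position"]
    d=np.append(O+X*x/1e3+Y*y/1e3,z/1e3)-p
    tx=np.array([np.cos(c),np.sin(c)]); ty=np.array([np.sin(c),-np.cos(c)])
    e=(np.degrees(c)-a+180)%360-180
    print("shares x,y,z",np.round([d[:2]@tx/.5,d[:2]@ty/.5,-d[2]/.5],4),"yaw",round(e/90,4))
E
python3 - <<'E'
from h import *
st(); to(51.2,-.5,80,214.75)
s=bot.snapshot("wrist"); cv2.imwrite("pics/e.png",s["frame"])
E
```

```text
t 8.45 jig mm [ 4.530e+01 -1.000e-01  2.089e+02] toolx deg 214.51 q6 -167.4 F [-0.3 -1.  -0.8] T [ 0.133 -0.105 -0.008] w 0.0199
shares x,y,z [-0.0022 -0.0116  0.2577] yaw -0.0027
```

View pics/e.png

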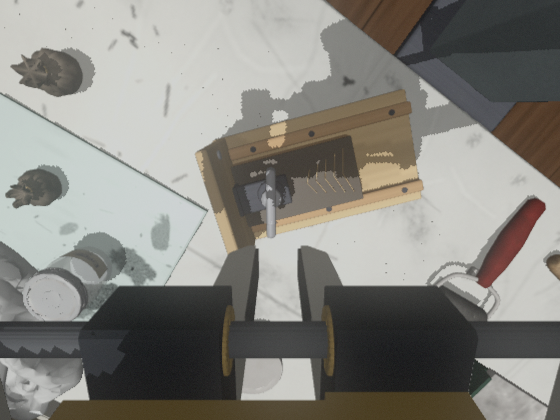

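The wing plate stands vertical in the view at column 270, between the fingers (mid 278), with the panel on the left; this agrees with the 6 mm correction. I go down partway and recheck.

Emit:
{"api": "drive_tool", "payload": {"motion": [[-0.002,-0.0116,0.05,0],[0,0,0.05,0],[0,0,0.05,0],[0,0,0.03,0],[0,0,0,0],[0,0,0,0]]}}

```text
clock: 9.1
position: [0.5217, -0.3344, 0.1206]
orientation: [-0.298, 0.955, 0.0, -0.0]
ft_force: [-0.3, 0.2, 0.3]
gripper_width: 0.0198
grip_force: 0.0
```

```bash
python3 - <<'E'
from h import *
st(); to(51.2,-.5,80,214.75)
s=bot.snapshot("wrist"); cv2.imwrite("pics/f.png",s["frame"][100:420,100:460])
E
```

```text
t 9.1 jig mm [ 51.8  -0.6 120.6] toolx deg 214.65 q6 -167.6 F [-0.3  0.2  0.3] T [ 0.108 -0.203 -0.031] w 0.0198
shares x,y,z [0.0002 0.0012 0.0813] yaw -0.0011
```

View pics/f.png

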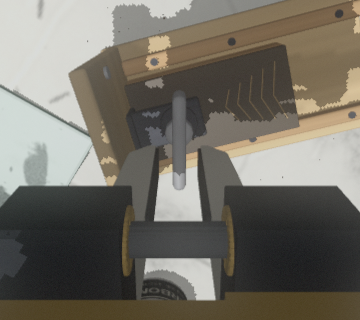

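The plate (column 180) sits midway between the fingertips (157 and 203). I lower and grip.

Emit:
{"api": "drive_tool", "payload": {"motion": [[0,0.001,0.03,0],[0,0,0.03,0],[0,0,0.015,0],[0,0,0.005,0],[0,0,0,0]]}}

```text
clock: 9.65
position: [0.5216, -0.3342, 0.0812]
orientation: [-0.298, 0.954, -0.0, 0.0]
ft_force: [-0.5, -0.6, -0.3]
gripper_width: 0.0201
grip_force: 0.0
```

Emit:
{"api": "drive_tool", "payload": {"motion": [[0,0,0,0],[0,0,0,0],[0,0,0,0],[0,0,0,0],[0,0,0,0]], "grip": 1, "force": 40}}

```text
clock: 10.15
position: [0.5215, -0.3339, 0.0815]
orientation: [-0.299, 0.954, -0.0, 0.0]
ft_force: [-1.6, 2.3, 5.7]
gripper_width: 0.0077
grip_force: 41.2
```

```bash
python3 -c "
from h import *
st()"
```

```text
t 10.15 jig mm [51.3 -0.3 81.5] toolx deg 214.74 q6 -167.7 F [-1.6  2.3  5.7] T [ 0.478  0.243 -0.012] w 0.0077
```

Emit:
{"api": "drive_tool", "payload": {"motion": [[0,0,0.0007,0.06],[0,0,0.0007,0.06],[0,0,0.0007,0.06],[0,0,0.0007,0.06],[0,0,0.0007,0.06]]}}

```text
clock: 10.65
position: [0.5215, -0.334, 0.0798]
orientation: [-0.066, 0.998, -0.0, 0.0]
ft_force: [-1.4, 2.3, 7.0]
gripper_width: 0.0076
grip_force: 41.2
```

```bash
cat >> h.py <<'E'
def tq(n=6):
    t=[];j=[];A=[];F=[]
    for i in range(n):
        o=bot.observe(); t.append(o["ft_torque"][2]); j.append(o["joint_torque"][5]); F.append(o["ft_force"])
        q=o["orientation"]; A.append(2*np.degrees(np.arctan2(q[1],q[0])))
        if i<n-1: bot.snapshot("top")
    a=np.mean(A)%360; print("Tz",np.round(t,3),"mean",round(np.mean(t),3),"j6",np.round(np.mean(j),3),"F",np.round(np.mean(F,0),1),"reading~",round(np.radians(((229.25-a)+180)%360-180)%(2*np.pi),3))
E
python3 -c "
from h import *
st();tq()"
```

```text
t 10.65 jig mm [51.4 -0.3 79.8] toolx deg 187.54 q6 -140.5 F [-1.4  2.3  7. ] T [0.511 0.217 0.181] w 0.0076
Tz [0.181 0.135 0.075 0.035 0.049 0.028] mean 0.084 j6 0.013 F [-1.6  2.2  6.5] reading~ 0.727
```

Emit:
{"api": "drive_tool", "payload": {"motion": [[0,0,0.0004,0.04],[0,0,0.0004,0.04]]}}

```text
clock: 11.1
position: [0.5215, -0.334, 0.0794]
orientation: [-0.004, 1.0, -0.0, 0.0]
ft_force: [-2.0, 2.5, 6.5]
gripper_width: 0.0078
grip_force: 41.2
```

```bash
python3 -c "
from h import *
tq(1)"
```

```text
Tz [0.195] mean 0.195 j6 -0.695 F [-2.   2.5  6.5] reading~ 0.852
```

Emit:
{"api": "drive_tool", "payload": {"motion": [[0,0,0.0004,0.04]]}}

```text
clock: 11.2
position: [0.5215, -0.334, 0.0792]
orientation: [0.028, 1.0, -0.0, 0.0]
ft_force: [-1.9, 2.2, 5.8]
gripper_width: 0.0078
grip_force: 41.2
```

```bash
python3 -c "
from h import *
tq(1)"
```

```text
Tz [0.173] mean 0.173 j6 -0.655 F [-1.9  2.2  5.8] reading~ 0.915
```

Emit:
{"api": "drive_tool", "payload": {"motion": [[0,0,0.0004,0.04]]}}

```text
clock: 11.3
position: [0.5215, -0.334, 0.079]
orientation: [0.059, 0.998, -0.0, 0.0]
ft_force: [-0.7, 2.5, 5.9]
gripper_width: 0.0079
grip_force: 41.2
```

```bash
python3 -c "
from h import *
tq(1)"
```

```text
Tz [0.153] mean 0.153 j6 -0.653 F [-0.7  2.5  5.9] reading~ 0.978
```

Emit:
{"api": "drive_tool", "payload": {"motion": [[0,0,0.0004,0.04]]}}

```text
clock: 11.4
position: [0.5215, -0.334, 0.0787]
orientation: [0.09, 0.996, -0.0, 0.0]
ft_force: [-1.1, 1.6, 5.1]
gripper_width: 0.0077
grip_force: 41.2
```

```bash
python3 -c "
from h import *
tq(1)"
```

```text
Tz [0.183] mean 0.183 j6 -0.653 F [-1.1  1.6  5.1] reading~ 1.041
```

Emit:
{"api": "drive_tool", "payload": {"motion": [[0,0,0.0004,0.04]]}}

```text
clock: 11.5
position: [0.5215, -0.334, 0.0785]
orientation: [0.122, 0.993, -0.0, 0.0]
ft_force: [-1.3, 1.1, 5.6]
gripper_width: 0.0076
grip_force: 41.2
```

```bash
python3 -c "
from h import *
tq(1)"
```

```text
Tz [0.184] mean 0.184 j6 -0.652 F [-1.3  1.1  5.6] reading~ 1.104
```

Free-running torque is about 0.18 N m, and joint 6 torque is very steady at -0.653. I continue feeling for the bite.

Emit:
{"api": "drive_tool", "payload": {"motion": [[0,0,0.0004,0.04]]}}

```text
clock: 11.6
position: [0.5215, -0.3341, 0.0783]
orientation: [0.153, 0.988, -0.0, 0.0]
ft_force: [-1.5, 1.7, 6.3]
gripper_width: 0.0074
grip_force: 41.2
```

```bash
python3 -c "
from h import *
tq(1)"
```

```text
Tz [0.115] mean 0.115 j6 -0.652 F [-1.5  1.7  6.3] reading~ 1.166
```

Emit:
{"api": "drive_tool", "payload": {"motion": [[0,0,0.0004,0.04]]}}

```text
clock: 11.7
position: [0.5215, -0.3341, 0.0781]
orientation: [0.184, 0.983, -0.0, 0.0]
ft_force: [-1.6, 1.9, 5.0]
gripper_width: 0.0076
grip_force: 41.2
```

```bash
python3 -c "
from h import *
tq(1)"
```

```text
Tz [0.124] mean 0.124 j6 -0.651 F [-1.6  1.9  5. ] reading~ 1.229
```

Emit:
{"api": "drive_tool", "payload": {"motion": [[0,0,0.0004,0.04]]}}

```text
clock: 11.8
position: [0.5215, -0.3341, 0.0779]
orientation: [0.215, 0.977, -0.0, 0.0]
ft_force: [-2.1, 1.1, 5.1]
gripper_width: 0.0073
grip_force: 41.2
```

```bash
python3 -c "
from h import *
tq(1)"
```

```text
Tz [0.223] mean 0.223 j6 -0.651 F [-2.1  1.1  5.1] reading~ 1.292
```

Emit:
{"api": "drive_tool", "payload": {"motion": [[0,0,0.0004,0.04]]}}

```text
clock: 11.9
position: [0.5214, -0.3341, 0.0776]
orientation: [0.245, 0.969, -0.0, 0.0]
ft_force: [-2.2, 1.6, 5.7]
gripper_width: 0.008
grip_force: 41.2
```

```bash
python3 -c "
from h import *
tq(1)"
```

```text
Tz [0.186] mean 0.186 j6 -0.65 F [-2.2  1.6  5.7] reading~ 1.355
```

Emit:
{"api": "drive_tool", "payload": {"motion": [[0,0,0.0004,0.04]]}}

```text
clock: 12.0
position: [0.5215, -0.3341, 0.0774]
orientation: [0.275, 0.961, -0.0, 0.0]
ft_force: [-1.6, 2.2, 5.7]
gripper_width: 0.0076
grip_force: 41.2
```

```bash
python3 -c "
from h import *
tq(1)"
```

```text
Tz [0.135] mean 0.135 j6 -0.65 F [-1.6  2.2  5.7] reading~ 1.418
```

Emit:
{"api": "drive_tool", "payload": {"motion": [[0,0,0.0004,0.04],[0,0,0.0005,0.04]]}}

```text
clock: 12.2
position: [0.5214, -0.3341, 0.077]
orientation: [0.335, 0.942, -0.0, 0.0]
ft_force: [-1.2, 1.4, 5.1]
gripper_width: 0.0081
grip_force: 41.2
```

```bash
python3 -c "
from h import *
tq(1)"
```

```text
Tz [0.22] mean 0.22 j6 -0.651 F [-1.2  1.4  5.1] reading~ 1.543
```

Emit:
{"api": "drive_tool", "payload": {"motion": [[0,0,0.0004,0.04],[0,0,0.0005,0.04]]}}

```text
clock: 12.4
position: [0.5215, -0.3341, 0.0766]
orientation: [0.394, 0.919, -0.0, 0.0]
ft_force: [-1.6, 2.2, 6.8]
gripper_width: 0.0081
grip_force: 41.2
```

```bash
python3 -c "
from h import *
tq(1)"
```

```text
Tz [0.226] mean 0.226 j6 -0.63 F [-1.6  2.2  6.8] reading~ 1.669
```

Emit:
{"api": "drive_tool", "payload": {"motion": [[0,0,0.0004,0.04],[0,0,0.0005,0.04]]}}

```text
clock: 12.6
position: [0.5214, -0.3342, 0.0763]
orientation: [0.451, 0.893, -0.0, 0.0]
ft_force: [-1.7, 1.6, 6.4]
gripper_width: 0.008
grip_force: 41.2
```

```bash
python3 -c "
from h import *
tq(1)"
```

```text
Tz [0.221] mean 0.221 j6 -0.608 F [-1.7  1.6  6.4] reading~ 1.795
```

The bite came at about 1.55: joint 6 torque now changes by 0.022 N m per 0.126 rad and Tz rose. The target is about 2.2.

Emit:
{"api": "drive_tool", "payload": {"motion": [[0,0,0.0004,0.04],[0,0,0.0005,0.04],[0,0,0.0004,0.04]]}}

```text
clock: 12.9
position: [0.5214, -0.3342, 0.0757]
orientation: [0.533, 0.846, -0.0, 0.0]
ft_force: [-2.8, 1.4, 7.0]
gripper_width: 0.0076
grip_force: 41.3
```

```bash
python3 -c "
from h import *
tq(1)"
```

```text
Tz [0.239] mean 0.239 j6 -0.574 F [-2.8  1.4  7. ] reading~ 1.983
```

Emit:
{"api": "drive_tool", "payload": {"motion": [[0,0,0.0004,0.04],[0,0,0.0005,0.04]]}}

```text
clock: 13.1
position: [0.5214, -0.3342, 0.0754]
orientation: [0.585, 0.811, -0.0, 0.0]
ft_force: [-2.5, 2.1, 8.4]
gripper_width: 0.0075
grip_force: 41.3
```

```bash
python3 -c "
from h import *
tq(1)"
```

```text
Tz [0.254] mean 0.254 j6 -0.552 F [-2.5  2.1  8.4] reading~ 2.109
```

Emit:
{"api": "drive_tool", "payload": {"motion": [[0,0,0.0004,0.04],[0,0,0.0002,0.02]]}}

```text
clock: 13.3
position: [0.5214, -0.3342, 0.0751]
orientation: [0.622, 0.783, -0.0, 0.0]
ft_force: [-2.0, 2.5, 7.3]
gripper_width: 0.0077
grip_force: 41.3
```

```bash
python3 -c "
from h import *
tq(3)"
```

```text
Tz [0.316 0.242 0.248] mean 0.269 j6 0.337 F [-2.5  2.2  8. ] reading~ 2.202
```

Emit:
{"api": "drive_tool", "payload": {"motion": [[0,0,0,0],[0,0,0,0],[0,0,0,0],[0,0,0,0]], "grip": 0.57}}

```text
clock: 13.8
position: [0.5212, -0.334, 0.0736]
orientation: [0.622, 0.783, -0.0, -0.0]
ft_force: [0.6, 0.4, -0.0]
gripper_width: 0.0202
grip_force: 0.0
```

Emit:
{"api": "drive_tool", "payload": {"motion": [[0,0,-0.01,0],[0,0,-0.03,0],[0,0,-0.06,0],[0,0,-0.1,0],[0,0,-0.1,0],[0,0,0,0]]}}

```text
clock: 14.4
position: [0.5244, -0.3367, 0.2328]
orientation: [0.622, 0.783, -0.001, 0.007]
ft_force: [0.4, -1.3, 0.1]
gripper_width: 0.02
grip_force: 0.0
```

Emit:
{"api": "drive_tool", "payload": {"motion": [[-0.1,0,0,0],[-0.1,0,0,0],[-0.1,0,0,0],[-0.1,0,0,0],[0,0,0,0],[0,0,0,0]]}}

```text
clock: 15.0
position: [0.5661, -0.5296, 0.221]
orientation: [0.622, 0.783, 0.001, -0.002]
ft_force: [0.3, 0.2, 0.3]
gripper_width: 0.0199
grip_force: 0.0
```

```bash
python3 - <<'E'
from h import *
st(); s=bot.snapshot("top"); c=s["frame"][165:325,185:345]; cv2.imwrite("pics/g.png",cv2.resize(c,(560,560),interpolation=2))
E
```

```text
t 15.0 jig mm [ 212.9 -119.4  221. ] toolx deg 103.04 q6 -64.4 F [0.3 0.2 0.3] T [ 0.01  -0.109  0.037] w 0.0199
```

View pics/g.png

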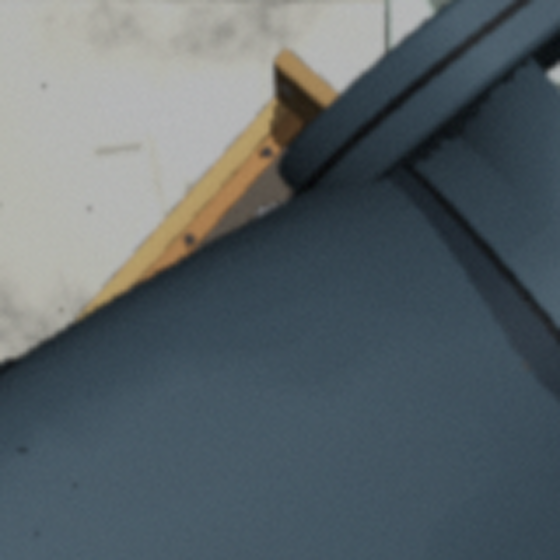

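The arm hides the jig in this view, so I move back to the start region for one check.

Emit:
{"api": "drive_tool", "payload": {"motion": [[0,-0.09,0,0],[0,-0.09,0,0],[0,-0.09,0,0],[0,-0.09,0,0],[0,-0.09,0,0],[0,-0.09,0,0],[0,-0.09,0,0],[0,-0.09,0,0],[0,0,0,0],[0,0,0,0]]}}

```text
clock: 16.05
position: [0.2161, -0.6095, 0.2255]
orientation: [0.622, 0.783, -0.0, 0.001]
ft_force: [0.8, -1.0, -0.0]
gripper_width: 0.0198
grip_force: 0.0
```

```bash
python3 - <<'E'
from h import *
st(); s=bot.snapshot("top"); W=cloud(s); c=s["frame"][165:325,185:345]; cv2.imwrite("pics/h.png",cv2.resize(c,(560,560),interpolation=2))
J=np.stack([(W[...,:2]-O)@X,(W[...,:2]-O)@Y,W[...,2]],-1)*1e3
m=(abs(J[...,0])<60)&(abs(J[...,1])<33)&(abs(J[...,2]-35)<2.5); P=J[m]
r=cv2.minAreaRect(P[:,:2].astype(np.float32)); print(len(P),r,"near end",np.percentile(P[:,0],1))
E
```

```text
t 16.05 jig mm [-1.000e-01 -4.084e+02  2.255e+02] toolx deg 103.07 q6 -93.4 F [ 0.8 -1.  -0. ] T [-0.033 -0.147 -0.002] w 0.0198
1464 ((12.463119506835938, 1.3795108795166016), (94.8516845703125, 63.19948196411133), 0.16825014352798462) near end -34.200284802216416
```

View pics/h.png

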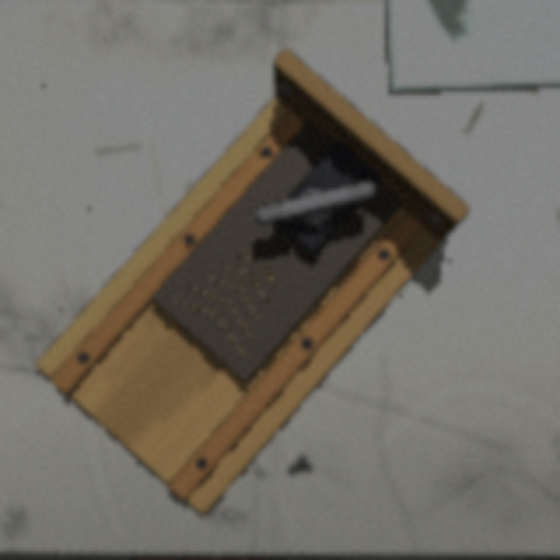

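The block's near edge runs from (155,300) to (245,380), at jig x of about -35 mm and square, so it is home. The wing from (262,215) to (372,187) reads about 2.2 rad. Hand in.

```bash
python3 -c "
from station import bot
print(bot.close_job())"
```

```text
the job is handed in; nothing more can be done
None
```

I handed the job in at about 16 s: the block is home and square against the panel, the winged screw is clamped at a reading of about 2.2 rad (roughly 30–35 N, estimated from turning torque), and the gripper has let go; the hand-in gave no verdict.

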